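Seat the spool cap of a trimmer head

ROBOT

A 6-joint arm with a two-finger parallel gripper is mounted at the origin on the work surface. World frame = base frame: x ahead of the robot, y to its left, z up, the work surface at z = 0. Lengths are in m, angles in degrees, forces in N, time in s.
With the tool pointing down it reaches from about 0.325 to 0.925 m from the base axis. Payload 3.1 kg.
Tool frame: the origin (TCP) lies between the finger pads; the fingertips stand 17 mm ahead of it and the grasp point (between the pads) lies 2 mm behind it (nose_length is the distance from the TCP to the fingertips, in m); z points along the fingers, y is the direction in which the jaws open and shut (so a half turn about z gives the same grasp; the last joint's range is limited). The gripper opens to 85 mm and grips with 20 to 120 N. Pads are 22 mm wide; open, the fingers measure 114 mm over their backs; the gripper's body (76 mm by 85 mm) begins 54 mm behind the grasp point. The pads swing forward as they close: fully open they stand 13 mm farther back than shut.
Start: joints at [-76.559, 12.427, 92.441, -0, 75.132, -6.429], TCP at [0.212, -0.588, 0.248] pointing down, gripper open.
Joint ranges: [-157.48, 157.48], [-44.54, 120.13], [17.64, 146.25], [-64.5, 244.5], [7.68, 150.69], [-147.95, 147.95]. Speed limits (degrees/s): [159.86, 159.86, 180, 180, 180, 180].

INTERFACE

Orientations are given as a 3x3 rotation matrix whose columns are the frame's x, y, z axes.
In Python, from rig import * gives the robot as it stands. The module is installed in compiled form; this text tells all that it offers.
- The arm moves only by the shell command python3 -m creep 'ROWS' [OPENING]. ROWS is JSON, a list of rows, each an object with "travel": the shift along the tool's x, y, z in m, a list of three; "spin": the turn about the tool's z in rad. A call has 1 to 8 rows; each row is the pose to reach, as a shift and turn from the pose commanded when the call began, along the tool's axes at that moment; what a row does not reach only later rows make up. A row lasts 1/12 s, in which the tool goes at most 41.7 mm and 7.16 degrees, less where a joint would pass 70% of its speed; a pose out of reach is approached as far as the arm can. A call with a gripper value outside its range is refused whole. OPENING is the finger opening in m, from 0 to 0.0854, set as the call begins (- or left out, the last holds). The fingers move at their own pace and stop on an object; the grip force is fixed at half the most. Time passes only in rows, so rows that repeat a pose let the fingers close. It gives the time, the measured TCP pose, the force and the opening at its end, in the units of the state.
- state(): the state, without advancing time (a new reading comes with each control period).
- camera(name): name is "scene" or "top" or "wrist"; returns a dict with "img" (420x560x3 uint8, red, green, blue), "range_z" (420x560 float32, m along the optical axis (not along the pixel's ray), 0 where there is no reading), "intrinsics" (3x3 intrinsics, pixels), "dist_coeffs" ([k1, k2, p1, p2, k3] as OpenCV has them; the pictures are not rectified), "R" (3x3) and "t" (3): a world point X has camera coordinates R X + t. Camera axes: x right, y down, z forward; pixel columns grow to the right and rows downward; lengths in m; the calibration is good to about 2 mm. A picture is of the moment at which its call begins.
- close_job(): hands the job in, once; it reports no verdict.
The state is a dict: "clock": time; "qpos": joint angles; "joint_vel": joint speeds; "joint_efforts": joint torques, N m; "eef_pos": TCP position; "eef_rot": TCP orientation; "wrist_force": force on the tool from outside, world axes, zero at the start; "ft_torque": the same for the moment, N m; "gripper_width": finger opening in m.
Only numpy, scipy, OpenCV 4.12 (cv2) and the standard library are available. Lean on these libraries where they do the work, as an engineer would, in place of code of your own. Each camera call takes 0.05 s, during which the arm holds its last target.

TASK

Close up the trimmer head standing on the bench: with the fingertips push its light grey cap round by the raised vanes until the notch in the cap's rim is over the steel key of the housing, then press the cap down until it is fully home, and let go. Never lift the cap or use heavy force on it, and leave the other things on the bench where they are.

Things in the scene. Friction and masses are not known exactly. Their poses are not given: they have to be found in the camera images.
- head: Trimmer head: round black housing standing open side up on a round steel foot 160 mm across, fixed to the bench. Origin at the centre of its underside, on the bench; z up the axis; its x axis points from the axis to the key. The housing is 143 mm across at the rim; the rim is 59 mm above the bench.
- key (a point): Steel locating key of the housing: a radial bar 12 mm wide with a rounded top, reaching from the rim under the cap to 51 mm from the axis; just outside the cap its bright square end block, 12 mm wide, 65 to 78 mm from the axis, rises to 68 mm above the bench and is seen from above. This point: on top of the bar, 57 mm from the axis, 60 mm above the bench.
- cap_centre (a point): Centre of the top of the light grey cap's low middle boss (36 mm across, 3 mm high, small black dot), on the axis; 73.5 mm above the bench at the start, 65.5 mm when home. The cap is a disc 120 mm across, 10 mm thick, its flat top 70.5 mm above the bench at the start. Its x axis points to the notch.
- vane_a (a point): Middle of one of the cap's two upright vanes, half way up, 38 mm from the axis on the cap's +y side (a quarter turn anticlockwise from the notch, seen from above). A vane is 10 mm thick, stands 22 mm above the flat top and reaches from 26 to 50 mm from the axis, long side radial. Pushing a vane sideways turns the cap.
- vane_b (a point): The same point of the other, equal vane, opposite the first (a quarter turn clockwise from the notch).
- cap_notch (a point): Middle of the cap's only rim notch, 57 mm from the axis, at the underside of the cap. The notch is 18 mm wide, open outward, 10.5 mm deep from the edge and cut right through.
- cap (a joint): Turn of the cap, rad, positive anticlockwise seen from above; the notch is at the key at 0 and at 6.283. It starts anywhere from 0.8 to 5.48, may be turned either way without a stop, and stays where it is left (drag about 0.06 N m, under 2 N at a vane).
- cap_press (a joint): How far the cap is pressed down, m: 0 at the start (resting just above the key), 0.008 fully home against the stop; below 0 it is lifted. A snug seal holds it where it is left: it takes about 6 N to slide and does not spring back. Unless the notch is over the key (within about 3 mm) the key stops it.
- spool: Bystander, loose: spare line spool, black and orange, 64 mm across, 35 mm high; beside the trimmer head (centre 135 mm from its axis, give or take 12). Origin under its centre. To be left alone.
- tape: Bystander, loose: cardboard tape roll lying flat, 90 mm across, 24 mm high; beside the trimmer head (centre 145 mm from its axis, give or take 12). Origin under its centre. To be left alone.
- tin: Bystander, loose: small metal tin, 56 mm across, 50 mm high; beside the trimmer head (centre 130 mm from its axis, give or take 12). Origin under its centre. To be left alone.
- carton: Bystander, loose: small cardboard carton, 75 x 45 x 45 mm; beside the trimmer head (centre 140 mm from its axis, give or take 12). Origin under its centre. To be left alone.
- driver: Bystander, loose: screwdriver lying at the robot's right. To be left alone.
- spray: Bystander, loose: green spray can, 64 mm across, 190 mm high, at the left. To be left alone.

How it is judged:
By the outcome, as a careful person would: the job done as asked, in the order asked, and still so for the second after the job is handed in, with the robot touching nothing.
It also fails if it takes over 58 s, if anything falls off the work surface, if the arm or the gripper's body presses on something with over 40 N, if the wrist force passes 120 N, or if a joint passes its speed limit or range.

## Working session

There is one attempt and no reset: what is moved stays moved. The work goes in short steps, Python scripts to look and compute and a shell command to move; the robot and the scene stay as the last step left them, time stands still between calls to the robot, and variables do not carry over. Pictures are saved under pics/ and viewed, and the job is handed in when it is done.

```bash
mkdir -p pics; cat > h.py <<'E'
from rig import *
import numpy as np, cv2
def snap(n,f):
    c=camera(n); cv2.imwrite('pics/'+f,c['img'][:,:,::-1]); return c
def proj(c,X):
    X=np.atleast_2d(np.array(X,float)); r,_=cv2.Rodrigues(np.array(c['R']))
    return cv2.projectPoints(X,r,np.array(c['t'],float),np.array(c['intrinsics']),np.array(c['dist_coeffs']))[0].reshape(-1,2)
def plane(c,px,z):
    p=cv2.undistortPoints(np.array(px,float).reshape(-1,1,2),np.array(c['intrinsics']),np.array(c['dist_coeffs'])).reshape(-1,2)
    R=np.array(c['R']);t=np.array(c['t']);C=-R.T@t
    d=np.c_[p,np.ones(len(p))]@R
    s=(z-C[2])/d[:,2]
    return C+s[:,None]*d
E
python3 - <<'E'
from h import *
import pickle
s=state();print(s)
o={}
for n in ('scene','top','wrist'):
    o[n]=snap(n,n+'1.png'); c=o[n]; print(n,-np.array(c['R']).T@np.array(c['t']),c['intrinsics'],c['dist_coeffs'])
pickle.dump(o,open('c1.pkl','wb'))
E
```

```text
{'clock': 0.0, 'qpos': array([-7.65561660e+01,  1.24762231e+01,  9.25317807e+01, -4.21459594e-04,
        7.51321219e+01, -6.42786017e+00]), 'joint_vel': array([ 0.00245691, -0.0607087 , -0.06910216,  0.03412517, -0.00269713,
        0.04141151]), 'joint_efforts': array([ 7.95715514e-04, -3.96845233e+01, -3.03852475e+01, -2.37658851e-04,
        9.60183941e-03,  7.84368837e-07]), 'eef_pos': array([ 0.21228575, -0.58699123,  0.24694392]), 'eef_rot': array([[ 9.40455602e-01,  3.39916062e-01, -5.75509655e-04],
       [ 3.39916444e-01, -9.40452636e-01,  2.37698499e-03],
       [ 2.66735804e-04, -2.43107405e-03, -9.99997009e-01]]), 'wrist_force': array([-0.2840327 , -0.17933426, -0.18446523]), 'ft_torque': array([ 0.0027297 , -0.02293435,  0.02637169]), 'gripper_width': 0.08563025970882211}
scene [1.29652533 0.23401345 1.14233774] [[452.35117934   0.         276.59546762]
 [  0.         452.35117934 197.61720748]
 [  0.           0.           1.        ]] [-0.06479286  0.          0.          0.          0.        ]
top [0.25651066 0.00836196 1.4853429 ] [[482.33735775   0.         275.24742656]
 [  0.         482.33735775 216.16642971]
 [  0.           0.           1.        ]] [-0.00515965  0.          0.          0.          0.        ]
wrist [ 0.28837862 -0.55931914  0.37332553] [[289.65018852   0.         275.01687241]
 [  0.         289.65018852 210.18247597]
 [  0.           0.           1.        ]] [-0.02214608  0.          0.          0.          0.        ]
```

View pics/top1.png

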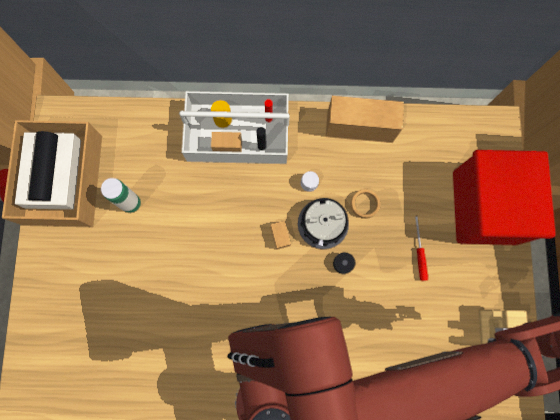

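View pics/scene1.png

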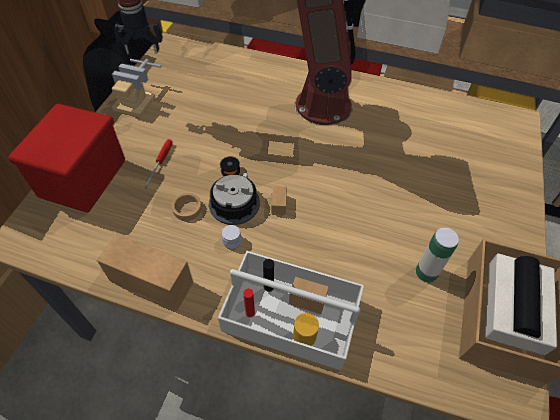

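View pics/wrist1.png

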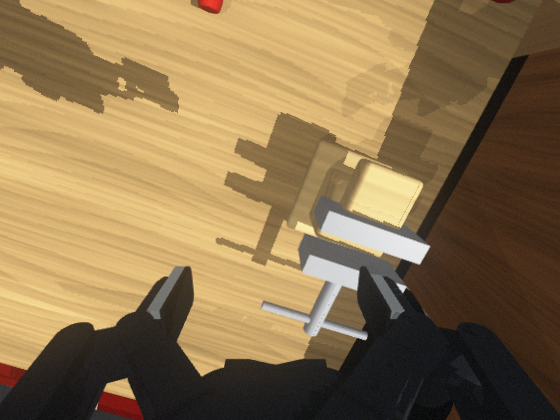

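The top view shows the head at about px (323,222), with the key block near (321,243). The tin, tape, spool and carton sit around it. Next I'll zoom in.

```bash
python3 - <<'E'
import pickle; from h import *
o=pickle.load(open('c1.pkl','rb'))
a=o['top']['img'][185:280,260:390]; cv2.imwrite('pics/tz.png',cv2.resize(a,None,fx=6,fy=6,interpolation=cv2.INTER_CUBIC)[:,:,::-1])
b=o['scene']['img'][150:255,165:300]; cv2.imwrite('pics/sz.png',cv2.resize(b,None,fx=5.5,fy=5.5,interpolation=cv2.INTER_CUBIC)[:,:,::-1])
c=o['top']; print(plane(c,[[325,220]],.0735), plane(c,[[321,243]],.068))
print(plane(c,[[310,182]],.05),plane(c,[[365,204]],.024),plane(c,[[344,264]],.035),plane(c,[[281,235]],.045))
E
```

```text
[[ 0.53353497 -0.14585535  0.0735    ]] [[ 0.46483084 -0.13454703  0.068     ]]
[[ 0.6564776  -0.10221884  0.05      ]] [[ 0.59665726 -0.27587392  0.024     ]] [[ 0.407324   -0.20726241  0.035     ]] [[ 0.49006546 -0.01583736  0.045     ]]
```

View pics/tz.png

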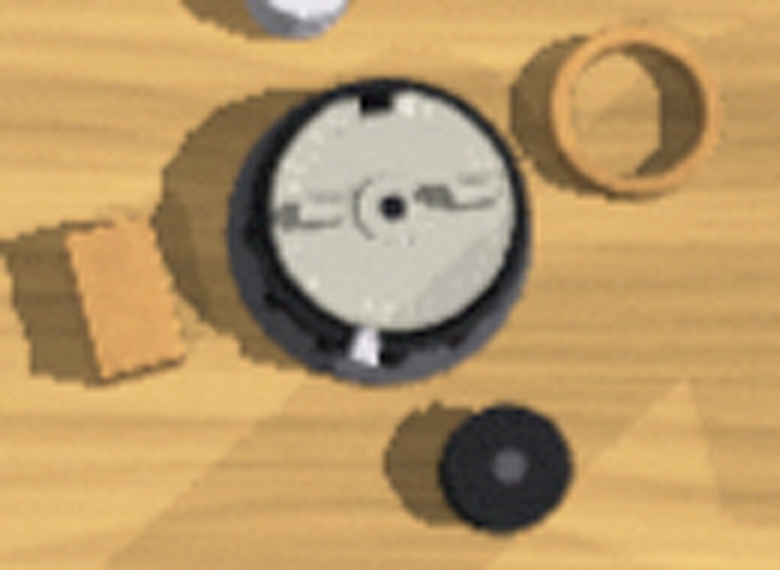

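View pics/sz.png

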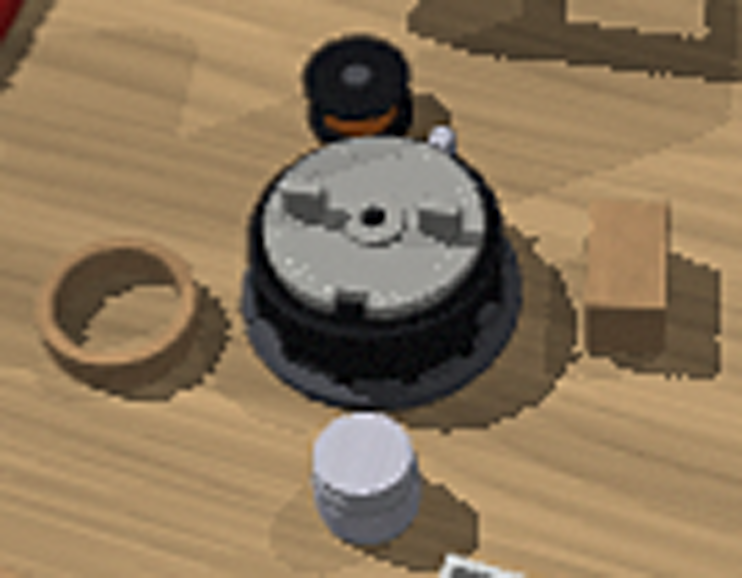

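```bash
python3 - <<'E'
import pickle; from h import *
o=pickle.load(open('c1.pkl','rb'));c=o['top']
s=state();T=s['eef_rot'];w=o['wrist']; R=np.array(w['R']); C=-R.T@np.array(w['t'])
print('cam in tool',T.T@(C-s['eef_pos']),'cam z in tool',T.T@R[2])
d,n,k=plane(c,[[325.3,219.5]],.0735)[0],plane(c,[[322.7,202]],.0705)[0],plane(c,[[321,242.8]],.068)[0]
print(d,n,k); f=lambda v:np.degrees(np.arctan2(v[1],v[0])); print(f(n-d),f(k-d))
print('to head in tool',T.T@(d-s['eef_pos']))
E
```

```text
cam in tool [ 0.08103827 -0.00057968 -0.12607778] cam z in tool [-3.18208173e-01  7.81528581e-04  9.48020542e-01]
[ 0.53507476 -0.14675222  0.0735    ] [ 0.58923224 -0.13927541  0.0705    ] [ 0.46542971 -0.13454631  0.068     ]
7.860386740179832 170.05936415319752
to head in tool [ 0.45320937 -0.30415821  0.17441273]
```

```bash
python3 -m creep '[{"travel":[0.06,-0.04,0],"spin":0},{"travel":[0.12,-0.08,0],"spin":0},{"travel":[0.18,-0.12,0],"spin":0},{"travel":[0.24,-0.16,0],"spin":0},{"travel":[0.30,-0.20,0],"spin":0},{"travel":[0.36,-0.24,0],"spin":0},{"travel":[0.40,-0.27,0],"spin":0},{"travel":[0.453,-0.304,0],"spin":0}]'
```

```text
clock: 0.82
eef_pos: [0.4105, -0.3172, 0.2481]
eef_rot: [[0.941, 0.34, -0.0], [0.34, -0.941, 0.0], [-0.0, -0.0, -1.0]]
wrist_force: [1.4, -1.1, -0.7]
gripper_width: 0.0856
```

```bash
python3 -m creep '[{"travel":[0.03,-0.02,0],"spin":0.12},{"travel":[0.06,-0.04,0],"spin":0.24},{"travel":[0.09,-0.06,0],"spin":0.36},{"travel":[0.12,-0.08,0],"spin":0.48},{"travel":[0.15,-0.10,0],"spin":0.6},{"travel":[0.17,-0.113,0],"spin":0.72},{"travel":[0.176,-0.118,0],"spin":0.84},{"travel":[0.176,-0.118,0],"spin":0.95}]' 0.06
python3 -m creep '[{"travel":[0,0,0],"spin":0.1},{"travel":[0,0,0],"spin":0.1},{"travel":[0,0,0],"spin":0.1}]' 0.06
python3 - <<'E'
from h import *; import pickle
c=snap('wrist','w2.png');s=state();print(s['eef_pos'],s['qpos'],s['gripper_width']);pickle.dump((c,s),open('w2.pkl','wb'))
E
```

```text
clock: 1.48
eef_pos: [0.5363, -0.1459, 0.2478]
eef_rot: [[0.822, -0.569, -0.0], [-0.569, -0.822, 0.001], [-0.001, -0.001, -1.0]]
wrist_force: [-0.6, -0.3, 0.1]
gripper_width: 0.0598
clock: 1.73
eef_pos: [0.5351, -0.1482, 0.2479]
eef_rot: [[0.765, -0.645, -0.001], [-0.645, -0.765, 0.0], [-0.001, 0.0, -1.0]]
wrist_force: [0.1, -0.1, 0.2]
gripper_width: 0.0604
[ 0.53508073 -0.14843268  0.24800913] [-2.27461201e+01  3.99330136e+00  1.01956279e+02 -9.96178407e-05
  7.40808260e+01  1.07411451e+02] 0.05984046378078824
```

View pics/w2.png

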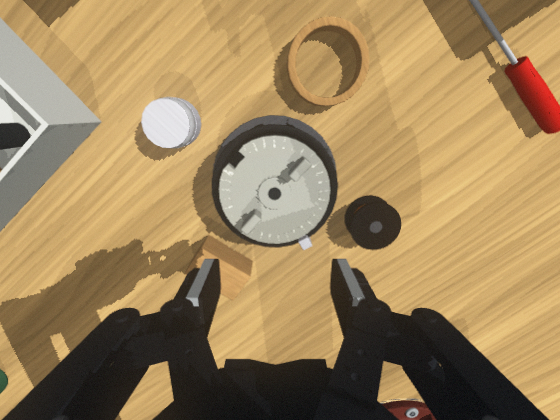

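The wrist view shows the cap dot at (274,194), the notch near (235,158) and the key block near (305,243). I'll refine these by colour and check heights across the two views.

```bash
cat > meas.py <<'E'
from h import *; import pickle,sys
def ell(c,lo,roi):
    x0,y0,x1,y1=roi; im=c['img'][y0:y1,x0:x1].astype(int)
    v=im.max(2)
    m=((v>lo)&((im.max(2)-im.min(2))<45)).astype(np.uint8)
    return m
E
python3 - <<'E'
from h import *; import pickle
c,s=pickle.load(open('w2.pkl','rb')); o=pickle.load(open('c1.pkl','rb'))
a=c['img'][105:260,200:350]; cv2.imwrite('pics/wz2.png',cv2.resize(a,None,fx=3.8,fy=3.8,interpolation=cv2.INTER_CUBIC)[:,:,::-1])
def dot(c,g,r=5):
    x,y=map(int,g); im=c['img'].max(2)[y-r:y+r+1,x-r:x+r+1].astype(float); w=np.clip(120-im,0,None); yy,xx=np.mgrid[-r:r+1,-r:r+1]
    return np.array([x+(w*xx).sum()/w.sum(),y+(w*yy).sum()/w.sum()])
pw=dot(c,(274,194)); pt=dot(o['top'],(325,220),3); ps=None
print(pw,pt)
def ray(c,p):
    A=plane(c,[p],0)[0];R=np.array(c['R']);C=-R.T@np.array(c['t']);return C,(A-C)/np.linalg.norm(A-C)
def tri(l):
    M=np.zeros((3,3));b=np.zeros(3)
    for C,d in l:
        P=np.eye(3)-np.outer(d,d);M+=P;b+=P@C
    return np.linalg.solve(M,b)
X=tri([ray(c,pw),ray(o['top'],pt)]);print('dot tri',X, plane(c,[pw],.0735),plane(o['top'],[pt],.0735))
print('depth', c['range_z'][190,290],c['range_z'][194,274])
E
```

```text
[274.05277875 193.44879413] [324.95238095 219.02741703]
dot tri [ 0.53556313 -0.14657923  0.07459662] [[ 0.53463983 -0.14737631  0.0735    ]] [[ 0.53649016 -0.14571452  0.0735    ]]
depth 0.31065452 0.31131363
```

View pics/wz2.png

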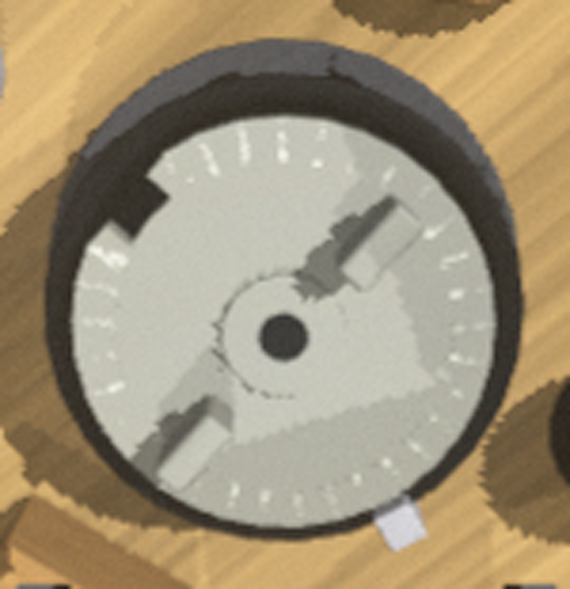

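```bash
python3 - <<'E'
from h import *; import pickle
c,s=pickle.load(open('w2.pkl','rb'))
D=plane(c,[[274.05,193.45]],.0735)[0]
f=lambda v:np.degrees(np.arctan2(v[1],v[0]))
# vane tops centre (380,243),(195,453); 
for n,p,z in (('notch',(137,206),.0705),('key',(400,523),.068),('vA',(195,453),.0925),('vB',(381,245),.0925)):
    P=plane(c,[[200+p[0]/3.8-.4,105+p[1]/3.8-.4]],z)[0]; print(n,P,np.linalg.norm((P-D)[:2]),f(P-D))
print(s['eef_rot'].T@(np.array([.5352,-.1469,.08])-s['eef_pos']))
E
```

```text
notch [ 0.58849504 -0.14028961  0.0705    ] 0.05431817425756607 7.493202960544769
key [ 0.46580841 -0.13600793  0.068     ] 0.06976429496582746 170.62421787645846
vA [ 0.52904685 -0.11120322  0.0925    ] 0.03659994980667863 98.79145699460209
vB [ 0.54119137 -0.18606299  0.0925    ] 0.03924046590955153 -80.3902844705496
[-0.00081227 -0.00127525  0.16800936]
```

```bash
python3 -m creep '[{"travel":[-0.001,-0.001,0.03],"spin":0},{"travel":[-0.001,-0.001,0.06],"spin":0},{"travel":[-0.001,-0.001,0.09],"spin":0},{"travel":[-0.001,-0.001,0.11],"spin":0},{"travel":[-0.001,-0.001,0.125],"spin":0},{"travel":[-0.001,-0.001,0.138],"spin":0},{"travel":[-0.001,-0.001,0.147],"spin":0},{"travel":[-0.001,-0.001,0.151],"spin":0}]'
python3 - <<'E'
from h import *
snap('wrist','w3.png');snap('scene','s3.png');s=state();print(s['eef_pos'],s['wrist_force'])
E
```

```text
clock: 2.45
eef_pos: [0.5345, -0.1469, 0.096]
eef_rot: [[0.763, -0.646, -0.002], [-0.646, -0.763, 0.001], [-0.002, 0.001, -1.0]]
wrist_force: [-1.0, 1.1, 0.3]
gripper_width: 0.0598
[ 0.53503487 -0.14708561  0.09700045] [ 0.07110336 -1.04359917 -0.443648  ]
```

View pics/w3.png

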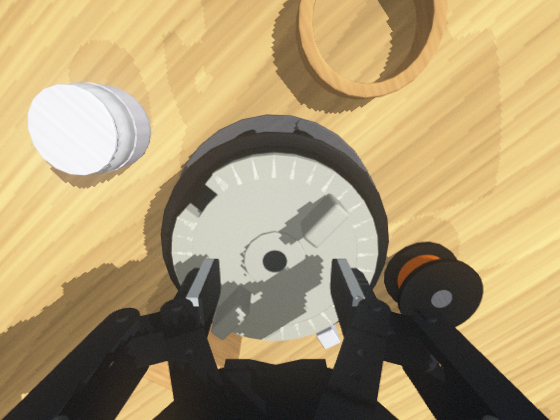

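The open fingers stand either side of the boss, clear of the vanes. Now I'll spin anticlockwise.

```bash
python3 -m creep '[{"travel":[0,0,0],"spin":-0.08},{"travel":[0,0,0],"spin":-0.16},{"travel":[0,0,0],"spin":-0.24},{"travel":[0,0,0],"spin":-0.32},{"travel":[0,0,0],"spin":-0.40},{"travel":[0,0,0],"spin":-0.48},{"travel":[0,0,0],"spin":-0.56},{"travel":[0,0,0],"spin":-0.64}]'
python3 - <<'E'
from h import *
snap('wrist','w4.png');s=state();print(s['eef_pos'],s['wrist_force'],s['ft_torque'])
E
```

```text
clock: 3.22
eef_pos: [0.5359, -0.1475, 0.0989]
eef_rot: [[0.998, -0.059, 0.002], [-0.059, -0.998, -0.001], [0.002, 0.001, -1.0]]
wrist_force: [-0.9, 0.6, 0.3]
gripper_width: 0.0597
[ 0.53594972 -0.14749523  0.09890475] [-0.27605009 -0.18454625  0.44308127] [-0.02497484  0.20609467 -0.05266553]
```

View pics/w4.png

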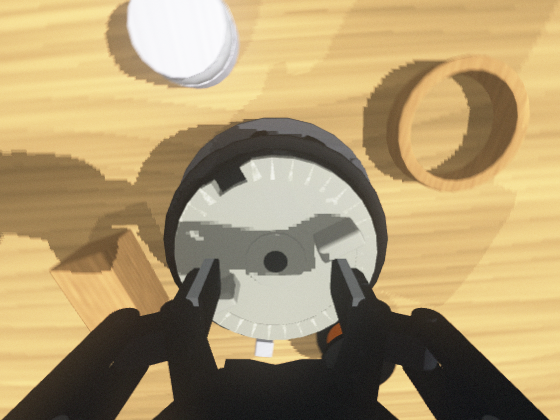

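```bash
python3 -m creep '[{"travel":[0,0,0],"spin":0},{"travel":[0,0,0],"spin":0}]'
cat > ang.py <<'E'
from h import *
def cap(c,zt=.0705,D=None):
    f=lambda p:np.degrees(np.arctan2(p[...,1],p[...,0]))
    # unwrap ring on the cap top from radius 52..59 and find dark notch
    if D is None: D=np.array([.5352,-.1469])
    a=np.arange(-180,180,.5)
    out=[]
    for r in (.052,.0535,.055,.0565):
        P=np.c_[D[0]+r*np.cos(np.radians(a)),D[1]+r*np.sin(np.radians(a)),np.full(len(a),zt)]
        uv=proj(c,P).astype(np.float32)
        v=cv2.remap(c['img'].max(2),uv[:,0].reshape(1,-1),uv[:,1].reshape(1,-1),cv2.INTER_LINEAR,borderValue=255)[0]
        out.append(v)
    v=np.mean(out,0)
    m=v<90
    # runs
    runs=[];st=None
    for i,x in enumerate(np.r_[m,False]):
        if x and st is None: st=i
        if not x and st is not None:
            if i-st>=12: runs.append((a[st],a[i-1],(a[st]+a[i-1])/2))
            st=None
    return runs
E
python3 - <<'E'
from ang import *
c=snap('wrist','w5.png');s=state();print(s['eef_pos'],s['wrist_force'],s['ft_torque'],s['qpos'][5])
print(cap(c)); import pickle; print(cap(pickle.load(open('w2.pkl','rb'))[0]))
E
```

```text
clock: 3.43
eef_pos: [0.536, -0.1474, 0.0984]
eef_rot: [[0.998, -0.065, 0.002], [-0.065, -0.998, -0.001], [0.002, 0.001, -1.0]]
wrist_force: [-0.7, -0.6, -0.4]
gripper_width: 0.0598
[ 0.53592141 -0.14736022  0.09823008] [ 0.22674108 -0.14633385 -0.63099085] [-0.04221129  0.06521742 -0.01986484] 71.0961822706656
[(np.float64(-136.5), np.float64(-120.0), np.float64(-128.25)), (np.float64(-113.0), np.float64(-106.0), np.float64(-109.5)), (np.float64(16.5), np.float64(31.0), np.float64(23.75)), (np.float64(97.5), np.float64(107.5), np.float64(102.5)), (np.float64(114.0), np.float64(130.5), np.float64(122.25))]
[(np.float64(-1.0), np.float64(14.5), np.float64(6.75))]
```

View pics/w5.png

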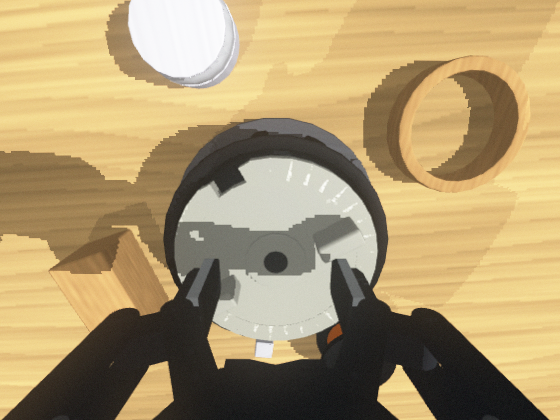

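The cap follows the fingers: the notch is at about 23.5°, the key at 170.6°, so 147° remains.

```bash
python3 -m creep '[{"travel":[0,0,0],"spin":-0.08},{"travel":[0,0,0],"spin":-0.16},{"travel":[0,0,0],"spin":-0.24},{"travel":[0,0,0],"spin":-0.32},{"travel":[0,0,0],"spin":-0.40},{"travel":[0,0,0],"spin":-0.48},{"travel":[0,0,0],"spin":-0.56},{"travel":[0,0,0],"spin":-0.64}]'
python3 -m creep '[{"travel":[0,0,0],"spin":-0.08},{"travel":[0,0,0],"spin":-0.16},{"travel":[0,0,0],"spin":-0.24},{"travel":[0,0,0],"spin":-0.32},{"travel":[0,0,0],"spin":-0.40},{"travel":[0,0,0],"spin":-0.48},{"travel":[0,0,0],"spin":-0.56},{"travel":[0,0,0],"spin":-0.64}]'
python3 - <<'E'
from ang import *
c=snap('wrist','w6.png');s=state();print(s['eef_pos'],s['wrist_force'],s['ft_torque'],s['qpos'][5])
print(np.array(cap(c)))
E
```

```text
clock: 4.15
eef_pos: [0.5357, -0.1475, 0.098]
eef_rot: [[0.837, 0.548, 0.001], [0.548, -0.837, -0.001], [0.001, 0.001, -1.0]]
wrist_force: [-1.1, -0.1, 1.2]
gripper_width: 0.0597
clock: 4.82
eef_pos: [0.5358, -0.1475, 0.098]
eef_rot: [[0.344, 0.939, 0.001], [0.939, -0.344, -0.001], [-0.0, 0.001, -1.0]]
wrist_force: [-1.1, -0.5, 1.9]
gripper_width: 0.0601
[ 0.53576142 -0.14751616  0.09799287] [ 0.01922078 -0.65160784  0.59698921] [-0.10391802  0.0190432  -0.02220516] -2.62252916716155
[[-173.   -156.5  -164.75]
 [ -63.5   -48.    -55.75]
 [ -40.5   -33.5   -37.  ]
 [  90.    106.     98.  ]
 [ 172.5   179.5   176.  ]]
```

View pics/w6.png

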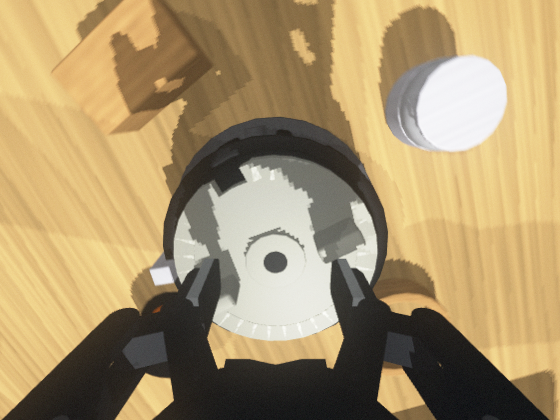

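Notch at 98°, about 72° to go.

```bash
python3 -m creep '[{"travel":[0,0,0],"spin":-0.08},{"travel":[0,0,0],"spin":-0.16},{"travel":[0,0,0],"spin":-0.24},{"travel":[0,0,0],"spin":-0.32},{"travel":[0,0,0],"spin":-0.40},{"travel":[0,0,0],"spin":-0.48},{"travel":[0,0,0],"spin":-0.56},{"travel":[0,0,0],"spin":-0.64}]'
python3 -m creep '[{"travel":[0,0,0],"spin":-0.08},{"travel":[0,0,0],"spin":-0.16},{"travel":[0,0,0],"spin":-0.24},{"travel":[0,0,0],"spin":-0.31},{"travel":[0,0,0],"spin":-0.38},{"travel":[0,0,0],"spin":-0.44},{"travel":[0,0,0],"spin":-0.50},{"travel":[0,0,0],"spin":-0.50}]'
python3 - <<'E'
from ang import *
c=snap('wrist','w7.png');s=state();print(s['eef_pos'],s['wrist_force'],s['ft_torque'],s['qpos'][5])
print(np.array(cap(c)))
a=c['img'][110:360,150:400]; cv2.imwrite('pics/w7z.png',cv2.resize(a,None,fx=2.4,fy=2.4,interpolation=cv2.INTER_CUBIC)[:,:,::-1])
E
```

```text
clock: 5.53
eef_pos: [0.5358, -0.1475, 0.0979]
eef_rot: [[-0.283, 0.959, 0.001], [0.959, 0.283, -0.001], [-0.001, 0.001, -1.0]]
wrist_force: [-0.3, -1.6, 1.0]
gripper_width: 0.0599
clock: 6.2
eef_pos: [0.5358, -0.1474, 0.0978]
eef_rot: [[-0.707, 0.708, 0.001], [0.708, 0.707, -0.001], [-0.001, 0.001, -1.0]]
wrist_force: [0.5, -0.8, 0.2]
gripper_width: 0.0597
[ 0.53570555 -0.14718644  0.09768793] [ 0.96142345 -0.74409718 -0.41500953] [ 0.0076171  -0.05879828  0.00775839] -67.47265091062809
[[-122.5  -117.   -119.75]
 [-107.5   -92.5  -100.  ]
 [   1.5    16.5     9.  ]
 [  25.     31.5    28.25]
 [ 156.    162.    159.  ]]
```

View pics/w7z.png

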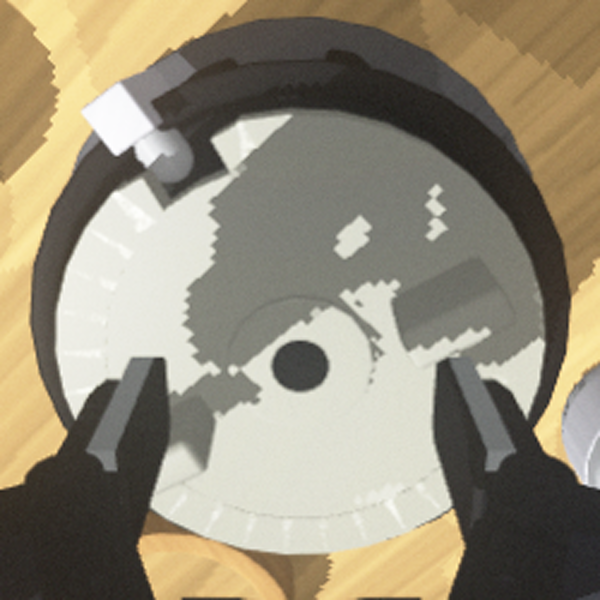

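```bash
python3 - <<'E'
from ang import *
import pickle
c=camera('wrist'); pickle.dump(c,open('w7.pkl','wb'))
f=lambda v:np.degrees(np.arctan2(v[1],v[0]))
g=lambda p,z:plane(c,[[150+(p[0]+.5)/2.4-.5,110+(p[1]+.5)/2.4-.5]],z)[0]
D=g((300,366),.0735);print(D)
for n,p,z in (('nin1',(167,208),.0705),('nin2',(230,168),.0705),('nout1',(147,180),.0705),('nout2',(212,136),.0705),('block',(117,116),.068),('blk inner edge mid',(137,138),.068)):
    P=g(p,z);print(n,np.linalg.norm((P-D)[:2]),f(P-D))
a=c['img'][150:205,180:260]; cv2.imwrite('pics/w7y.png',cv2.resize(a,None,fx=9,fy=9,interpolation=cv2.INTER_CUBIC)[:,:,::-1])
E
```

```text
[ 0.53500388 -0.14764913  0.0735    ]
nin1 0.04960756587980899 172.83852989321954
nin2 0.05096272129584203 152.8914646437855
nout1 0.057352211195876905 172.0442237562321
nout2 0.05902695783487837 154.19223612037746
block 0.07243280005037761 169.2674419792028
blk inner edge mid 0.06602237823560322 168.74917766856106
```

View pics/w7y.png

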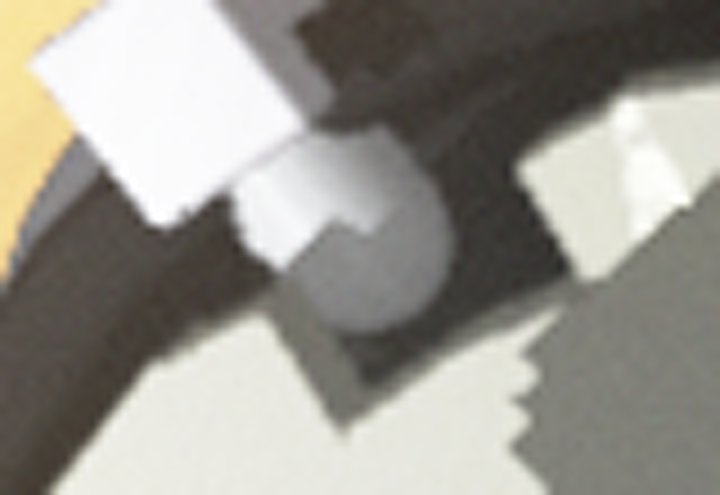

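```bash
python3 - <<'E'
from ang import *
import pickle
c=pickle.load(open('w7.pkl','rb'))
f=lambda v:np.degrees(np.arctan2(v[1],v[0]))
g=lambda p,z:plane(c,[[180+(p[0]+.5)/9-.5,150+(p[1]+.5)/9-.5]],z)[0]
D=plane(c,[[150+300.5/2.4-.5,110+366.5/2.4-.5]],.0735)[0]
N={}
for n,p,z in (('nin1',(343,430),.0705),('nin2',(577,277),.0705),('nout1',(268,315),.0705),('nout2',(518,168),.0705),('blk1',(160,225),.068),('blk2',(305,125),.068),('barend-ish',(395,290),.060)):
    P=g(p,z);N[n]=P;print(n,np.linalg.norm((P-D)[:2]),f(P-D))
print('notch',f((N['nin1']+N['nin2'])/2-D),f((N['nout1']+N['nout2'])/2-D),'key',f((N['blk1']+N['blk2'])/2-D))
E
```

```text
nin1 0.049758641496194675 174.07178697633097
nin2 0.05096354682018962 154.10643376306473
nout1 0.05795486220656102 172.6850664841587
nout2 0.05827574025625723 155.01125478752706
blk1 0.06607690668293187 174.64986696637143
blk2 0.06576512053627895 165.04767941896313
barend-ish 0.05378493012157452 168.34197301656926
notch 163.96846794708634 163.82356927240315 key 169.86015369081443
```

The notch is at 163.9° and the key at 169.9°, so 6° (0.105 rad) remains.

```bash
python3 -m creep '[{"travel":[0,0,0],"spin":-0.03},{"travel":[0,0,0],"spin":-0.06},{"travel":[0,0,0],"spin":-0.09},{"travel":[0,0,0],"spin":-0.105},{"travel":[0,0,0],"spin":-0.105}]'
python3 - <<'E'
from ang import *
import pickle
c=snap('wrist','w8.png'); pickle.dump(c,open('w8.pkl','wb'))
a=c['img'][145:205,175:265]; cv2.imwrite('pics/w8y.png',cv2.resize(a,None,fx=8,fy=8,interpolation=cv2.INTER_CUBIC)[:,:,::-1])
E
```

```text
clock: 6.72
eef_pos: [0.5357, -0.1472, 0.0976]
eef_rot: [[-0.777, 0.63, 0.001], [0.63, 0.777, -0.0], [-0.001, 0.0, -1.0]]
wrist_force: [-0.4, -0.6, -0.1]
gripper_width: 0.0604
```

View pics/w8y.png

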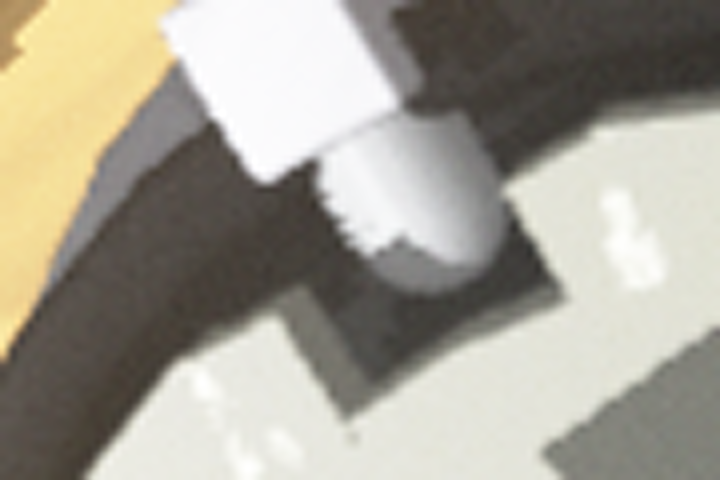

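View pics/w8.png

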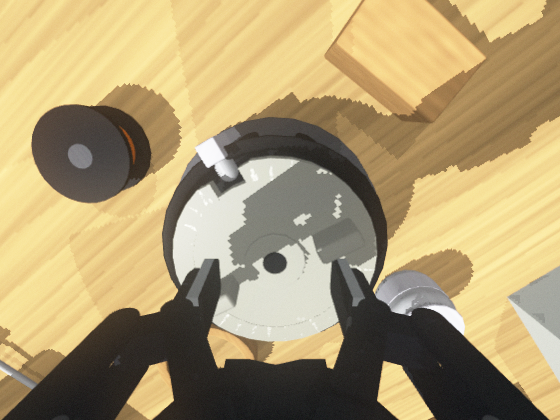

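```bash
python3 - <<'E'
from ang import *
import pickle
c=pickle.load(open('w8.pkl','rb'))
f=lambda v:np.degrees(np.arctan2(v[1],v[0]))
g=lambda p,z:plane(c,[[175+(p[0]+.5)/8-.5,145+(p[1]+.5)/8-.5]],z)[0]
im=c['img'].max(2).astype(float); 
r=6;x,y=275,263; w=np.clip(110-im[y-14:y+15,x-14:x+15],0,None)
yy,xx=np.mgrid[-14:15,-14:15]; p=(x+(w*xx).sum()/w.sum(),y+(w*yy).sum()/w.sum()); print(p)
D=plane(c,[p],.0735)[0]
N={}
for n,p,z in (('nin1',(350,415),.0705),('nin2',(565,298),.0705),('nout1',(278,315),.0705),('nout2',(505,185),.0705),('blk1',(265,185),.068),('blk2',(400,105),.068)):
    P=g(p,z);N[n]=P;print(n,np.linalg.norm((P-D)[:2]),f(P-D))
print('notch',f((N['nin1']+N['nin2'])/2-D),f((N['nout1']+N['nout2'])/2-D),'key',f((N['blk1']+N['blk2'])/2-D))
s=state();print(D,s['eef_rot'].T@(np.array([.5355,-.1470,.0])-s['eef_pos']))
E
```

```text
(np.float64(274.2866380650376), np.float64(262.1267176521793))
nin1 0.04968663026255825 179.28525472900026
nin2 0.04976930434984968 159.41672343813326
nout1 0.05798816672114604 178.4211232855903
nout2 0.05826458164479802 160.522880293716
blk1 0.06532130049869109 174.49882841849345
blk2 0.06550101401348016 164.96766272631064
notch 169.34264733175104 169.45054866570499 key 169.72668384704616
[ 0.53478569 -0.14768101  0.0735    ] [ 3.60477090e-04 -3.98134887e-05  9.75854330e-02]
```

Aligned to about 0.4°. I'll back off the vanes, lift, close the fingers and look again.

```bash
python3 -m creep '[{"travel":[0,0,0],"spin":0.08},{"travel":[0,0,0],"spin":0.15},{"travel":[0,0,-0.015],"spin":0.15},{"travel":[0,0,-0.04],"spin":0.15},{"travel":[0,0,-0.05],"spin":0.15}]'
python3 -m creep '[{"travel":[0,0,0],"spin":0},{"travel":[0,0,0],"spin":0},{"travel":[0,0,0],"spin":0},{"travel":[0,0,0],"spin":0},{"travel":[0,0,0],"spin":0},{"travel":[0,0,0],"spin":0}]' 0
python3 - <<'E'
from ang import *
import pickle
c=snap('wrist','w9.png'); pickle.dump(c,open('w9.pkl','wb'));s=state();print(s['eef_pos'],s['gripper_width'],s['eef_rot'].T@(np.array([.5353,-.1471,.0])-s['eef_pos']))
E
```

```text
clock: 7.18
eef_pos: [0.5361, -0.1472, 0.1494]
eef_rot: [[-0.674, 0.738, 0.002], [0.738, 0.674, -0.001], [-0.002, 0.001, -1.0]]
wrist_force: [1.3, -0.1, 1.2]
gripper_width: 0.0597
clock: 7.68
eef_pos: [0.5345, -0.1467, 0.1461]
eef_rot: [[-0.675, 0.738, -0.002], [0.738, 0.675, 0.001], [0.002, -0.001, -1.0]]
wrist_force: [-0.5, 0.2, 0.9]
gripper_width: 0.0001
[ 0.5346828  -0.14682442  0.1464089 ] -0.0003557994423639426 [-0.00083135  0.00036257  0.14640765]
```

View pics/w9.png

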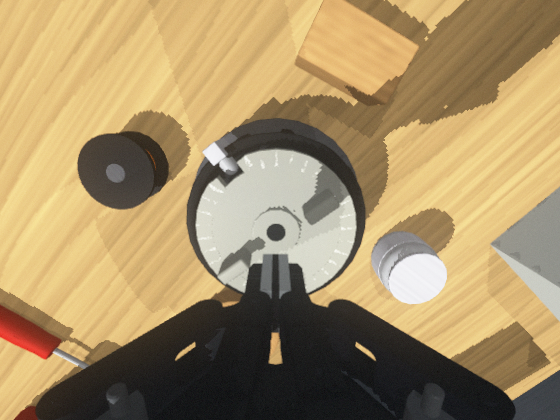

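```bash
python3 -m creep '[{"travel":[0,0,0.015],"spin":0},{"travel":[0,0,0.03],"spin":0},{"travel":[0,0,0.04],"spin":0},{"travel":[0,0,0.046],"spin":0},{"travel":[0,0,0.05],"spin":0},{"travel":[0,0,0.05],"spin":0},{"travel":[0,0,0.05],"spin":0}]'
python3 -m creep '[{"travel":[0,0,0.001],"spin":0},{"travel":[0,0,0.002],"spin":0},{"travel":[0,0,0.003],"spin":0},{"travel":[0,0,0.004],"spin":0},{"travel":[0,0,0.004],"spin":0}]'
```

```text
clock: 8.32
eef_pos: [0.5354, -0.1471, 0.0975]
eef_rot: [[-0.675, 0.738, 0.0], [0.738, 0.675, -0.0], [-0.0, 0.0, -1.0]]
wrist_force: [0.2, -1.1, 0.4]
gripper_width: -0.0002
clock: 8.73
eef_pos: [0.5351, -0.147, 0.0933]
eef_rot: [[-0.675, 0.738, -0.0], [0.738, 0.675, 0.0], [0.0, -0.0, -1.0]]
wrist_force: [0.3, -1.4, -1.3]
gripper_width: 0.0
```

```bash
python3 -m creep '[{"travel":[0,0,0.001],"spin":0},{"travel":[0,0,0.002],"spin":0},{"travel":[0,0,0.003],"spin":0},{"travel":[0,0,0.004],"spin":0},{"travel":[0,0,0.004],"spin":0}]'
python3 -m creep '[{"travel":[0,0,0.0005],"spin":0},{"travel":[0,0,0.001],"spin":0},{"travel":[0,0,0.0015],"spin":0},{"travel":[0,0,0.002],"spin":0},{"travel":[0,0,0.002],"spin":0}]'
```

```text
clock: 9.15
eef_pos: [0.5353, -0.147, 0.0897]
eef_rot: [[-0.675, 0.738, -0.0], [0.738, 0.675, 0.0], [0.0, -0.0, -1.0]]
wrist_force: [-1.3, -0.4, 4.2]
gripper_width: 0.0001
clock: 9.57
eef_pos: [0.5352, -0.147, 0.0876]
eef_rot: [[-0.675, 0.738, 0.0], [0.738, 0.675, -0.0], [-0.0, -0.0, -1.0]]
wrist_force: [-1.7, 0.8, 4.7]
gripper_width: 0.0
```

The cap is sliding down at about 5 N.

```bash
python3 -m creep '[{"travel":[0,0,0.0005],"spin":0},{"travel":[0,0,0.001],"spin":0},{"travel":[0,0,0.0015],"spin":0},{"travel":[0,0,0.002],"spin":0},{"travel":[0,0,0.0025],"spin":0},{"travel":[0,0,0.003],"spin":0},{"travel":[0,0,0.003],"spin":0}]'
python3 -m creep '[{"travel":[0,0,0.0005],"spin":0},{"travel":[0,0,0.001],"spin":0},{"travel":[0,0,0.0015],"spin":0},{"travel":[0,0,0.0015],"spin":0}]'
```

```text
clock: 10.15
eef_pos: [0.5352, -0.147, 0.0845]
eef_rot: [[-0.675, 0.738, 0.0], [0.738, 0.675, -0.0], [-0.0, 0.0, -1.0]]
wrist_force: [-1.0, 0.6, 4.5]
gripper_width: -0.0002
clock: 10.48
eef_pos: [0.5353, -0.147, 0.0829]
eef_rot: [[-0.675, 0.738, 0.0], [0.738, 0.675, -0.0], [-0.0, 0.0, -1.0]]
wrist_force: [-1.6, 0.5, 5.6]
gripper_width: -0.0003
```

```bash
python3 -m creep '[{"travel":[0,0,0.0003],"spin":0},{"travel":[0,0,0.0006],"spin":0},{"travel":[0,0,0.0006],"spin":0}]'
python3 -m creep '[{"travel":[0,0,0.0003],"spin":0},{"travel":[0,0,0.0006],"spin":0},{"travel":[0,0,0.0006],"spin":0}]'
```

```text
clock: 10.73
eef_pos: [0.5353, -0.147, 0.0825]
eef_rot: [[-0.675, 0.738, -0.0], [0.738, 0.675, 0.0], [0.0, 0.0, -1.0]]
wrist_force: [-1.2, 1.2, 7.4]
gripper_width: 0.0
clock: 10.98
eef_pos: [0.5353, -0.147, 0.0825]
eef_rot: [[-0.675, 0.738, -0.0], [0.738, 0.675, 0.0], [0.0, -0.0, -1.0]]
wrist_force: [-3.7, 0.4, 9.0]
gripper_width: -0.0
```

The TCP stays at z 0.0825, the nominal home height, while the force rises. I'll push slightly more to confirm the stop.

```bash
python3 -m creep '[{"travel":[0,0,0.0006],"spin":0},{"travel":[0,0,0.0012],"spin":0},{"travel":[0,0,0.0018],"spin":0},{"travel":[0,0,0.0018],"spin":0},{"travel":[0,0,0.0018],"spin":0}]'
```

```text
clock: 11.4
eef_pos: [0.5354, -0.1471, 0.0823]
eef_rot: [[-0.675, 0.738, -0.001], [0.738, 0.675, 0.0], [0.001, -0.0, -1.0]]
wrist_force: [-5.9, 3.1, 18.2]
gripper_width: 0.0002
```

The cap is against the stop at 18 N. I'll release and retreat.

```bash
python3 -m creep '[{"travel":[0,0,-0.003],"spin":0},{"travel":[0,0,-0.01],"spin":0},{"travel":[0,0,-0.03],"spin":0},{"travel":[0,0,-0.06],"spin":0},{"travel":[0,0,-0.09],"spin":0},{"travel":[0,0,-0.12],"spin":0},{"travel":[0,0,-0.15],"spin":0},{"travel":[0,0,-0.15],"spin":0}]'
python3 -m creep '[{"travel":[0,0,0],"spin":0},{"travel":[0,0,0],"spin":0},{"travel":[0,0,0],"spin":0},{"travel":[0,0,0],"spin":0}]'
python3 - <<'E'
from h import *
c=snap('wrist','w10.png');t=snap('top','t10.png');sc=snap('scene','s10.png');s=state();print(s['eef_pos'],s['wrist_force'])
R=np.array(c['R']);C=-R.T@np.array(c['t'])
# cap top height from depth on flat points around the axis
K=np.array(c['intrinsics'])
for a in range(0,360,30):
    P=np.array([.5353+.046*np.cos(np.radians(a)),-.147+.046*np.sin(np.radians(a)),.0625]); u,v=np.round(proj(c,P)[0]).astype(int)
    d=c['range_z'][v,u]; n=cv2.undistortPoints(np.array([[[u,v]]],float),K,np.array(c['dist_coeffs'])).ravel()
    print(a,round(float((C+R.T@(np.r_[n,1]*d))[2]),4),end='; ')
a=c['img'][110:270,190:360]; cv2.imwrite('pics/w10z.png',cv2.resize(a,None,fx=3.6,fy=3.6,interpolation=cv2.INTER_CUBIC)[:,:,::-1])
E
```

```text
clock: 12.07
eef_pos: [0.5393, -0.1487, 0.2372]
eef_rot: [[-0.675, 0.738, 0.013], [0.738, 0.675, -0.005], [-0.012, 0.006, -1.0]]
wrist_force: [0.8, -0.0, 0.9]
gripper_width: -0.0001
clock: 12.4
eef_pos: [0.534, -0.1465, 0.2274]
eef_rot: [[-0.675, 0.738, -0.004], [0.738, 0.675, 0.002], [0.004, -0.002, -1.0]]
wrist_force: [-0.1, -0.0, 0.0]
gripper_width: -0.0002
[ 0.53454188 -0.14676991  0.22836234] [-0.63111509  0.17839177 -0.19983666]
0 0.0621; 30 0.0635; 60 0.0627; 90 0.0621; 120 0.0621; 150 0.0625; 180 0.0632; 210 0.0618; 240 0.0619; 270 0.0856; 300 0.0626; 330 0.0635;
```

View pics/w10z.png

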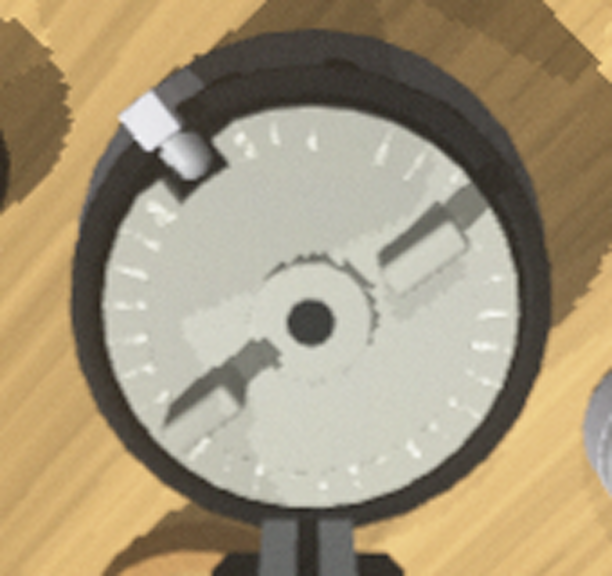

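View pics/s10.png

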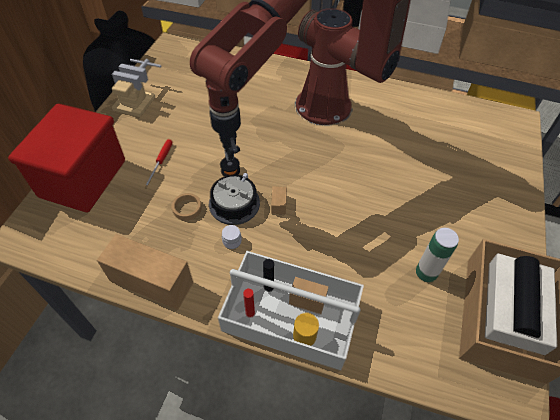

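The flat top now measures about 62.5 mm (62.5 is home). The key fills the notch, the bystanders have not moved, and the gripper is clear. Handing in.

```bash
python3 -c "
from rig import *
print(close_job(), state()['clock'])"
```

```text
the job is handed in; nothing more can be done
the job is handed in; nothing more can be done
```

The cap is closed and the job is handed in, with the robot's clock at about 12.5 s of the 58 s allowed. No verdict was reported.

- **Turning:** I straddled the cap with the fingers half open and pushed both vanes anticlockwise, about 162° in all. The notch ended within about 0.4° of the key. I then backed off the vanes and lifted clear.
- **Pressing:** I pressed the middle boss down with the fingers closed. The cap slid at about 5 N and stopped with the TCP at z 0.0825 m, the expected home height. I pushed to 18 N to confirm the stop.
- **Last checks:** The cap's flat top measured 61.8–63.5 mm around the rim, against 62.5 mm for home; one sample hit a vane and does not count. The key sits in the notch. The fingers were more than 14 cm above the cap with about zero wrist force. In the last scene view the bystanders looked unmoved, judged by eye only.
- **Disagreements:** The two views placed the cap centre about 2 mm apart, within the calibration limit. The measured tool height also wavered by 1–2 mm during moves. Neither affected the result.

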